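Scan the sample rack, then draw the tall tube up to show its label

ROBOT

A 6-joint arm with a two-finger parallel gripper is mounted at the origin on the work surface. World frame = base frame: x ahead of the robot, y to its left, z up, the work surface at z = 0. Lengths are in m, angles in rad, forces in N, time in s.
With the tool pointing down it reaches from about 0.35 to 0.775 m from the base axis. Payload 5.5 kg.
Tool frame: the origin (TCP) lies at the very end of the fingers, on their centre line; the grasp point (between the pads) lies 19 mm behind it; x points along the fingers, y is the direction in which the jaws open and shut, and the axes are right-handed (so a half turn about x gives the same grasp; the last joint's range is limited). The gripper opens to 85 mm and grips with 20 to 120 N. Pads are 22 mm wide; open, the fingers measure 114 mm over their backs; the gripper's body (76 mm by 85 mm) begins 54 mm behind the grasp point. The pads swing forward as they close: fully open they stand 13 mm farther back than shut.
Start: joints at [1.009, 0.313, 0.046, 1.304, 0, 1.431], TCP at [0.235, 0.525, 0.231] pointing down, gripper open.
Joint ranges: [-2.76, 2.76], [-0.86, 1.69], [-1.03, 1.26], [-2.2, 2.34], [-1.47, 1.5], [-3.14, 3.14]. Speed limits (rad/s): [2.57, 2.57, 3.14, 3.14, 3.14, 3.14].

INTERFACE

Orientations are given as a unit quaternion [w, x, y, z].
In Python, from workcell import env gives the robot as it stands.
- The arm moves only by the tool drive_tool, never from a script. Its argument "plan" is a list that holds one entry, the list of rows, each a list of 7 numbers: the shift along the tool's x, y, z in cm, then the turn, a rotation vector about the tool's x, y, z in degrees, then the opening, from 0 (shut) to 1 (fully open). In form: [[[tx, ty, tz, wx, wy, wz, fingers], ...]]. A call has exactly 5 rows; each row shifts and turns the commanded pose from where the row before left it, along the tool's axes as they then stand; what a row does not reach is not made up. A row lasts 1/12 s, in which the tool goes at most 41.7 mm and 7.16 degrees, less where a joint would pass 70% of its speed; a pose out of reach is approached as far as the arm can. A call with a gripper value outside its range is refused whole. The fingers move at their own pace and stop on an object; "squeeze" is the grip in N (left out, the last holds). Time passes only in rows, so rows that do not move let the fingers close, or fill a call up. It gives the time, the measured TCP pose, the force and the opening at its end, in the units of the state.
- env.get_state(): the state, without advancing time (a new reading comes with each control period).
- env.read_camera(name): name is "scene" or "top" or "wrist"; returns the picture (400x640x3 uint8, red, green, blue); there is no depth.
- env.camera_model(name): a dict with "camera_matrix" (3x3 intrinsics, pixels), "camera_from_world" (4x4, takes a point from world to camera coordinates); the wrist camera has in their place "T_tool_cam" (4x4, takes a point from camera to tool coordinates, whose origin is the TCP and whose axes are the tool frame's). Camera axes: x right, y down, z forward; pixel columns grow to the right and rows downward; lengths in m; the calibration is good to about 2 mm. The wrist camera is an equidistant fisheye: a pixel r from the principal point sees the ray r / f radians off the axis. A picture is of the moment at which its call begins: read the wrist's pose just before it. camera_model takes no time and is no camera call.
- env.hand_in(): hands the job in, once; it reports no verdict.
The state is a dict: "clock": time; "joint_pos": joint angles; "qvel": joint speeds; "tau": joint torques, N m; "tcp_pos": TCP position; "orientation": TCP orientation; "wrist_force": force on the tool from outside, world axes, zero at the start; "ft_torque": the same for the moment, N m; "finger_gap": finger opening in m.
Only numpy, scipy, OpenCV 4.12 (cv2) and the standard library are available. Lean on these libraries where they do the work, as an engineer would, in place of code of your own. Each camera call takes 0.05 s, during which the arm holds its last target.

TASK

Book in the rack that holds the tall tube: pick up the hand scanner, aim it at the barcode label on that rack's sloping end grip from about a hand's width away, hold it there steadily for a second, and lay it back down on its mat on its side. Then take the tall tube by its cap and draw it straight up, without forcing it against its snug bore, until the whole of its paper label is clear of the top of the rack while its foot is still well inside the bore. Finish while holding it upright there for a colleague to read; never pull it right out, and leave the other tubes and things on the bench where they are.

Things in the scene. Friction and masses are not known exactly. Their poses are not given: they have to be found in the camera images.
- scanner: Pistol-shaped hand barcode scanner, grey and black, 170 g (up to a third more or less), lying on its side on the rubber mat, 46 mm thick as it lies. Origin: under the middle of its barrel. +x is the way it looks (beam), z up, pistol grip off to +y. The grip leaves the barrel's +y side at x -67 to -22 mm and reaches 129 mm out in y; its butt also rests on the mat.
- scanner_grip (a point): Good place to grip the scanner: free part of the barrel, mid-thickness (23 mm above its underside), 5 mm ahead of the scanner's origin. Close along the scanner's y across the barrel, 42 mm wide, free of the pistol grip from 27 mm behind this point to 34 mm ahead, where the 50 mm wide nose begins. Axes as the scanner's.
- scanner_window (a point): Middle of the scanner's dark red reading window in the end of its nose, 50 mm ahead of scanner_grip on the beam axis. Axes as the scanner's: it reads what lies straight ahead along +x, best at 60 to 180 mm.
- scanner_mat: Black rubber mat, 220 mm (its x) by 240 mm (its y), 3 mm thick, fixed to the bench. Origin: centre of its underside; z up. The scanner belongs on it, on its side, its barrel over the mat.
- rack_tray: Aluminium tray with two black single-row sample racks that run along its y, all fixed. Origin: under the middle of the near rack (x = 0, the one nearer the robot), at bench level. The far rack, at x = +75 mm, holds only fixed short tubes. Each rack: 30 mm wide, y from -95 to +95 mm, top 62 mm above the bench; at its -y end an end grip slopes down at 45 degrees, out to y = -130 mm.
- rack_top (a point): Middle of the near rack's top face, 62 mm above the bench; axes as rack_tray. Seven round bores lie along y here, at -69, -46, -23, 0, 23, 46, 69 mm: 17 mm wide, 55 mm deep, floor 7 mm above the bench. Tubes stand at -69, -23, 23 and 69 mm, the bores between are empty.
- rack_label (a point): Middle of the barcode label, 26 by 36 mm, on the sloping end grip of the near rack, at x 0, y -111 mm, z 46 mm of rack_tray. Its face looks half up, half along the tray's -y. Axes of this point are those of rack_tray. A level beam along the tray's +y, or one turned up to 40 degrees from that, reads it.
- tall_tube: The one tall capped sample tube, 16 mm across, 110 mm tall overall, cap 19 mm wide and 22 mm high, about 22 g. It stands in any one of the four occupied bores of the near rack with 1 mm of clearance over the width, foot 7 mm and cap top 117 mm above the bench, 55 mm above the rack's top. Origin: centre of the foot's underside; z up its axis.
- tall_cap (a point): Middle of the tall tube's cap, on its axis, 99 mm above the foot: where to grip it.
- tall_label_low (a point): Lower edge of the white paper label of the tall tube, on the tube's axis, 28 mm above the foot (the label ends 84 mm above the foot). At rest it is 27 mm below the rack's top.
- short_tube1: Capped 16 mm sample tube, overall 85 mm tall, cap 19 mm across, mass about 18 g, standing in the near rack; stands 30 mm above the rack's top. Must stay where it is. Origin: centre of the underside of its foot; z up its axis.
- short_tube2: Capped 16 mm sample tube, overall 85 mm tall, cap 19 mm across, mass about 18 g, standing in the near rack; stands 30 mm above the rack's top. Must stay where it is. Origin: centre of the underside of its foot; z up its axis.
- short_tube3: Capped 16 mm sample tube, overall 85 mm tall, cap 19 mm across, mass about 18 g, standing in the near rack; stands 30 mm above the rack's top. Must stay where it is. Origin: centre of the underside of its foot; z up its axis.
- jar: White specimen jar with screw cap, 56 mm across, 65 mm tall; leave alone. Origin: centre of its underside.
- tape_roll: Roll of paper tape lying flat, 70 mm across, 19 mm high; leave alone. Origin: centre of its underside.
- marker: Marker pen lying flat, 140 mm long along its x, 16 mm thick; leave alone. Origin: on its underside, 58 mm from its tail.
There are look-alikes about, which are no part of the job. What is shaped like the scanner but blue is not meant.

How it is judged:
On the way, in this order (a step that is already met when the one before it is completed fails the run):
1. the held scanner is off its mat and aimed steadily at the rack's barcode label (x of rack_label in the frame of scanner_window between 0.04 and 0.2 m and y of rack_label in the frame of scanner_window between -0.018 and 0.018 m and z of rack_label in the frame of scanner_window between -0.018 and 0.018 m and angle between the x axis of scanner_window and the y axis of rack_tray, either way round below 0.8 rad and y of scanner_window in the frame of rack_tray below -0.13 m and contact force between the fingers and scanner above 0.5 N and contact force between scanner and scanner_mat below 0.1 N and linear speed of scanner below 0.03 m/s and angular speed of scanner below 0.3 rad/s), for 0.5 s.
2. the scanner lies on its side on its mat again, let go (x of scanner in the frame of scanner_mat between -0.11 and 0.11 m and y of scanner in the frame of scanner_mat between -0.12 and 0.12 m and height (world z) of scanner below 0.009 m and angle between scanner's own z axis and vertical below 0.15 rad and linear speed of scanner below 0.02 m/s and contact force between the fingers and scanner below 0.1 N), for 0.2 s.
3. the tall tube is drawn up until its label is clear of the rack, foot still in the bore, held by the gripper (z of tall_label_low in the frame of rack_tray above 0.0615 m and z of tall_tube in the frame of rack_tray below 0.054 m and x of tall_tube in the frame of rack_tray between -0.005 and 0.005 m and angle between the z axis of tall_tube and the z axis of rack_tray, either way round below 0.09 rad and contact force between the fingers and tall_tube above 1 N and contact force between tall_tube and rack_tray below 8 N and linear speed of tall_tube below 0.01 m/s), for 0.3 s.
At the end, for the whole second after the job is handed in: The gripper holds the tall tube at rest, within 5 degrees of its bore and pressing on the rack under 8 N; its label's lower edge is above the rack's top, its foot still at least 8 mm in the bore (raised 27 to 47 mm). The scanner lies on its side at rest over its mat, let go (all of step 2 and all of step 3); the arm keeps its last pose, push and grip.
It fails at once if the tall tube's foot comes out of the rack (z of tall_tube in the frame of rack_tray above 0.062 m).
It fails at once if the tall tube is forced against its bore with more than 25 N (contact force between tall_tube and rack_tray above 25 N).
It fails at once if another tube or a thing on the bench is moved by more than 25 mm (distance of any of short_tube1, short_tube2, short_tube3, jar, tape_roll, marker from where it was at the start of the episode above 0.025 m).
It also fails if it takes over 48 s, if anything falls off the work surface, if the arm or the gripper's body presses on something with over 40 N, if the wrist force passes 120 N, or if a joint passes its speed limit or range.

## Working session

There is one attempt and no reset: what is moved stays moved. The work goes in short steps, Python scripts to look and compute and a tool call to move; the robot and the scene stay as the last step left them, time stands still between calls to the robot, and variables do not carry over. Pictures are saved under pics/ and viewed, and the job is handed in when it is done.

Besides the shell and the picture viewer there is one more tool, called after "Call:" as name(argument=value, ...) on one line, values as JSON. drive_tool: Moves the arm, as the interface text tells. Its arguments: {"type":"object","properties":{"plan":{"type":"array","items":{"type":"array","items":{"type":"array","items":{"type":"number"}}}},"squeeze":{"type":"number"}},"required":["plan"]}

```bash
mkdir -p pics; ls; python3 - <<'E'
from workcell import env
import cv2,json
s=env.get_state();print(s)
for n in("scene","top","wrist"):
    im=env.read_camera(n);cv2.imwrite(f"pics/{n}0.png",im[:,:,::-1])
    print(n,env.camera_model(n))
E
```

```text
pics
{'clock': 0.0, 'joint_pos': array([1.00943906e+00, 3.14039297e-01, 4.49750269e-02, 1.30357949e+00,
       1.29573880e-05, 1.43119431e+00]), 'qvel': array([-0.00052557, -0.00050689, -0.00142293,  0.00057292, -0.00165977,
       -0.00026778]), 'tau': array([-1.29511362e-03, -4.80633116e+01,  2.98530811e+01,  1.95570441e-02,
       -3.32066011e-04,  2.16820524e-05]), 'tcp_pos': array([0.235119  , 0.52418049, 0.23038511]), 'orientation': array([ 0.6912138 ,  0.14739835,  0.69167093, -0.14862212]), 'wrist_force': array([-0.2616764 , -0.28355188,  0.51436709]), 'ft_torque': array([-0.03740864,  0.00646117,  0.0028285 ]), 'finger_gap': 0.08499510186349801}
scene {'camera_matrix': array([[472.18975405,   0.        , 321.06215745],
       [  0.        , 472.18975405, 200.6986563 ],
       [  0.        ,   0.        ,   1.        ]]), 'camera_from_world': array([[-0.50269629,  0.86444568, -0.00548668,  0.2079041 ],
       [ 0.54594034,  0.3125438 , -0.77734517, -0.16101985],
       [-0.67025785, -0.39376393, -0.62905038,  1.57208581],
       [ 0.        ,  0.        ,  0.        ,  1.    
[... 287 characters left out ...]
, -0.00592725, -0.15127367,  0.4479093 ],
       [ 0.15138236, -0.02882702, -0.98805485,  0.93680092],
       [ 0.        ,  0.        ,  0.        ,  1.        ]])}
wrist {'camera_matrix': array([[309.70691629,   0.        , 321.55905164],
       [  0.        , 309.70691629, 200.53213335],
       [  0.        ,   0.        ,   1.        ]]), 'T_tool_cam': array([[-1.83177675e-04, -3.09763494e-01,  9.50813622e-01,
        -1.42484178e-01],
       [ 9.99999561e-01,  8.16865167e-04,  4.58778244e-04,
        -3.31614116e-04],
       [-9.18799280e-04,  9.50813289e-01,  3.09763209e-01,
        -7.93927100e-02],
       [ 0.00000000e+00,  0.00000000e+00,  0.00000000e+00,
         1.00000000e+00]])}
```

View pics/scene0.png

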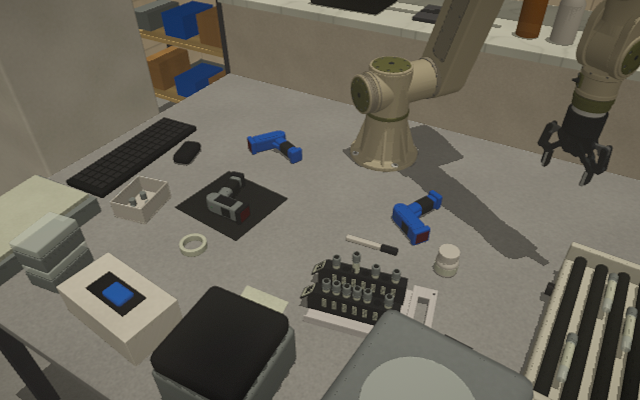

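View pics/top0.png

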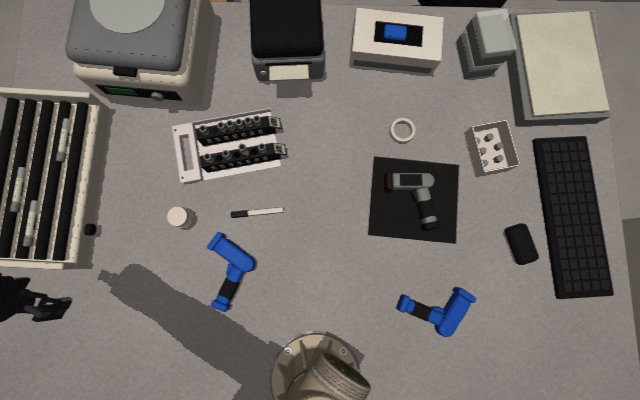

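View pics/wrist0.png

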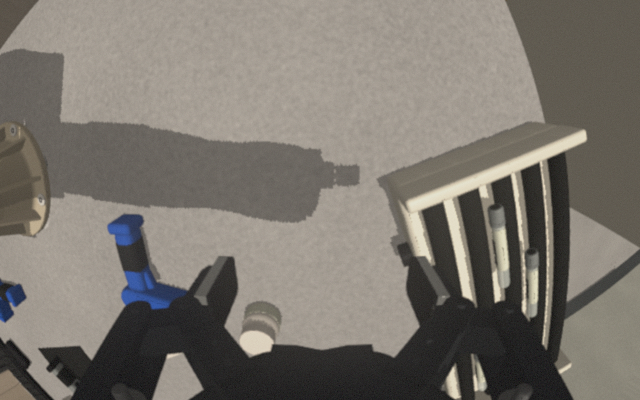

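The top view shows the grey/black scanner on its mat near (410,185), nose pointing left. There are blue look-alikes at (232,268) and (440,312). The near rack runs (200..285, 158), with its end grip on the right at (283,150). Next I'll take close crops.

```bash
python3 - <<'E'
import cv2,numpy as np
t=cv2.imread("pics/top0.png");s=cv2.imread("pics/scene0.png")
a=cv2.resize(t[105:190,170:295],None,fx=6,fy=6,interpolation=cv2.INTER_CUBIC)
cv2.imwrite("pics/c_rack.png",a)
b=cv2.resize(t[150:250,360:470],None,fx=6,fy=6,interpolation=cv2.INTER_CUBIC)
cv2.imwrite("pics/c_scan.png",np.clip(b.astype(float)*1.6,0,255).astype('uint8'))
c=cv2.resize(s[235:340,295:445],None,fx=5,fy=5,interpolation=cv2.INTER_CUBIC)
cv2.imwrite("pics/c_rack_s.png",c)
E
```

```text
(no output)
```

View pics/c_rack.png

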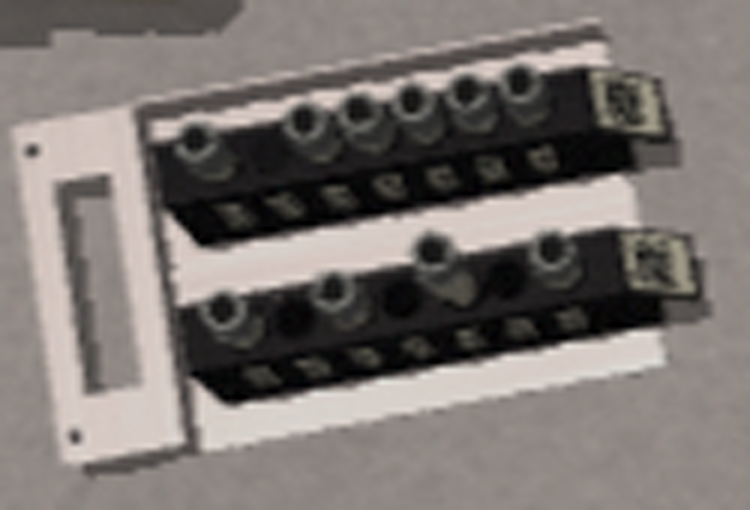

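View pics/c_scan.png

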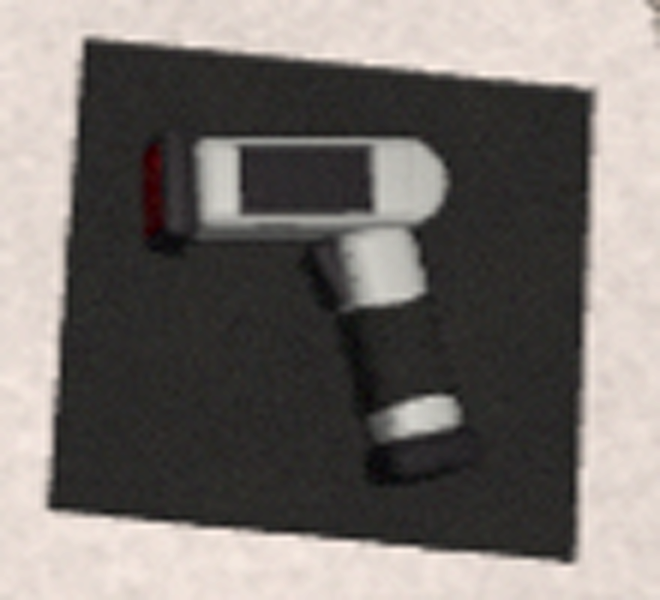

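View pics/c_rack_s.png

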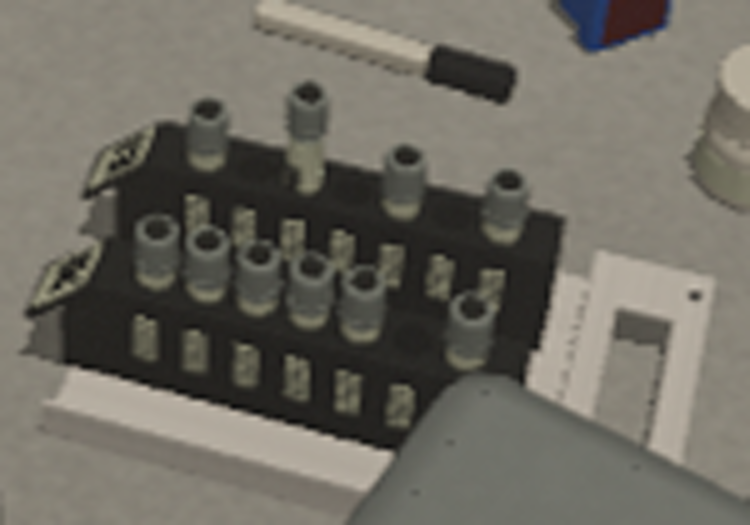

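The two views agree. The tall tube is the second from the end-grip end (bore y=-23): top pixel about (242,147), scene pixel about (356,254). The label is at about (280,149) in the top view. Now I'll measure.

```bash
cat > h.py <<'E'
import numpy as np,cv2
from scipy.spatial.transform import Rotation as R
from workcell import env
def ray(name,uv):
    m=env.camera_model(name);K=m["camera_matrix"];T=np.linalg.inv(m["camera_from_world"])
    d=np.linalg.inv(K)@[uv[0],uv[1],1];return T[:3,3],T[:3,:3]@(d/np.linalg.norm(d))
def wray(uv,s):
    m=env.camera_model("wrist");K=m["camera_matrix"];Tt=m["T_tool_cam"]
    x=(uv[0]-K[0,2])/K[0,0];y=(uv[1]-K[1,2])/K[1,1];r=np.hypot(x,y)
    d=np.array([np.sin(r)*x/r,np.sin(r)*y/r,np.cos(r)])
    q=s["orientation"];Rw=R.from_quat(np.r_[q[1:],q[0]]).as_matrix()
    return Rw@Tt[:3,3]+s["tcp_pos"],Rw@Tt[:3,:3]@d
def plane(rd,z):
    o,d=rd;return o+d*(z-o[2])/d[2]
def tri(rds):
    A=0;b=0
    for o,d in rds:
        P=np.eye(3)-np.outer(d,d);A=A+P;b=b+P@o
    p=np.linalg.solve(A,b);return p,[np.linalg.norm((np.eye(3)-np.outer(d,d))@(p-o)) for o,d in rds]
def up(o,x0,y0,k): return ((o[0]+.5)/k-.5+x0,(o[1]+.5)/k-.5+y0)
np.set_printoptions(precision=4,suppress=True)
E
python3 - <<'E'
from h import *
ct=lambda a,b:up((a,b),170,105,6)
cs=lambda a,b:up((a,b),295,235,5)
top=[(227,307),(337,287),(432,248),(551,246)]  # y=69,23,-23,-69
sc=[(508,180),(407,155),(308,92),(209,107)]
for z,a,b in zip((.092,.092,.117,.092),top,sc):
    print(plane(ray("top",ct(*a)),z),plane(ray("scene",cs(*b)),z),*tri([ray("top",ct(*a)),ray("scene",cs(*b))]))
# label corners
Lt=[(622,230),(688,237),(702,297),(635,288)]
Ls=[(156,125),(124,123),(88,192),(120,190)]
print("label top centre", tri([ray("top",ct(*np.mean(Lt,0))),ray("scene",cs(*np.mean(Ls,0)))]))
print(plane(ray("top",ct(*np.mean(Lt,0))),.046))
# tray far/near base edges at bench z~? near edge
print("tray edge",plane(ray("top",ct(200,450)),.0),plane(ray("top",ct(664,362)),.0))
c2=lambda a,b:up((a,b),360,150,6)
print("mat",[plane(ray("top",c2(*p)),.003) for p in((85,38),(594,90),(576,560),(50,508))])
print("panel",[plane(ray("top",c2(*p)),.049) for p in((240,147),(374,147),(372,213),(240,213))])
print("window", [plane(ray("top",c2(*p)),.026) for p in((146,142),(146,237))],"white barrel sides z=.03",[plane(ray("top",c2(*p)),.049) for p in((200,137),(410,137),(447,182))])
E
```

```text
[0.5532 0.2718 0.092 ] [0.5516 0.2718 0.092 ] [0.5528 0.2718 0.0931] [np.float64(0.0003642106213859682), np.float64(0.0003642106213859804)]
[0.5623 0.2267 0.092 ] [0.5601 0.2271 0.092 ] [0.5616 0.2269 0.0933] [np.float64(0.0006423256056720245), np.float64(0.0006423256056719972)]
[0.5718 0.1831 0.117 ] [0.5697 0.1815 0.117 ] [0.5713 0.1825 0.119 ] [np.float64(0.00024084175531181553), np.float64(0.00024084175531183109)]
[0.581  0.1381 0.092 ] [0.578  0.1365 0.092 ] [0.5802 0.1377 0.0946] [np.float64(5.594690978218039e-05), np.float64(5.5946909782118554e-05)]
label top centre (array([0.5878, 0.0956, 0.0461]), [np.float64(0.0003292583168234896), np.float64(0.00032925831682339285)])
[0.588  0.0953 0.046 ]
tray edge [0.5119 0.3066 0.    ] [0.5549 0.0972 0.    ]
mat [array([ 0.5822, -0.162 ,  0.003 ]), array([ 0.5595, -0.3995,  0.003 ]), array([ 0.342, -0.379,  0.003]), array([ 0.3646, -0.1417,  0.003 ])]
panel [array([ 0.5203, -0.2211,  0.049 ]), array([ 0.5208, -0.2805,  0.049 ]), array([ 0.4912, -0.2784,  0.049 ]), array([ 0.4908, -0.2201,  0.049 ])]
window [array([ 0.5276, -0.1844,  0.026 ]), array([ 0.4842, -0.1833,  0.026 ])] white barrel sides z=.03 [array([ 0.5247, -0.2035,  0.049 ]), array([ 0.5255, -0.2967,  0.049 ]), array([ 0.5053, -0.3123,  0.049 ])]
```

```bash
cat >> h.py <<'E'
def pose(s):
    q=s["orientation"];return R.from_quat(np.r_[q[1:],q[0]]),s["tcp_pos"]
def target(yaw_y):  # tool down, tool y axis at world angle yaw_y
    x=np.array([0,0,-1.]);y=np.array([np.cos(yaw_y),np.sin(yaw_y),0]);z=np.cross(x,y)
    return R.from_matrix(np.c_[x,y,z])
def delta(p,yaw_y,p0=None,r0=None):
    s=env.get_state();r,t=pose(s)
    if r0 is not None:r=r0
    if p0 is not None:t=p0
    rt=target(yaw_y)
    print("clock",s["clock"],"tcp",t,"gap",s["finger_gap"],"F",s["wrist_force"])
    print("shift first (tool, cm):",r.inv().apply(np.array(p)-t)*100,"rotvec deg (tool):",np.degrees((r.inv()*rt).as_rotvec()),"shift after turn:",rt.inv().apply(np.array(p)-t)*100)
E
python3 - <<'E'
from h import *
s=env.get_state();r,t=pose(s);print(r.as_matrix(),s["joint_pos"])
for y in(0,np.pi):delta([.5057,-.234,.16],y)
E
```

```text
[[-0.0007  0.4094  0.9124]
 [-0.0012  0.9124 -0.4094]
 [-1.     -0.0014 -0.0002]] [ 1.0094  0.3138  0.0453  1.3036 -0.      1.4312]
clock 0.15 tcp [0.2352 0.5243 0.2306] gap 0.08552848132249803 F [ 0.4953  0.174  -1.0829]
shift first (tool, cm): [  7.132  -58.0989  55.7208] rotvec deg (tool): [65.8329  0.0364  0.0755] shift after turn: [ 7.0618 27.0464 75.8273]
clock 0.15 tcp [0.2352 0.5243 0.2306] gap 0.08552848132249803 F [ 0.4953  0.174  -1.0829]
shift first (tool, cm): [  7.132  -58.0989  55.7208] rotvec deg (tool): [-114.1671   -0.0848    0.0409] shift after turn: [  7.0618 -27.0464 -75.8273]
```

Call:
drive_tool(plan=[[[0, 0, 0, 6.6, 0, 0, 1], [0, 0, 0, 6.6, 0, 0, 1], [0, 0, 0, 6.6, 0, 0, 1], [0, 0, 0, 6.6, 0, 0, 1], [0, 0, 0, 6.6, 0, 0, 1]]], squeeze=40)

```text
clock: 0.57
tcp_pos: [0.2353, 0.5244, 0.2309]
orientation: [0.62, 0.34, 0.62, -0.34]
wrist_force: [-0.8, -0.4, -0.2]
finger_gap: 0.0852
```

Call:
drive_tool(plan=[[[0, 0, 0, 6.6, 0, 0, 1], [0, 0, 0, 6.6, 0, 0, 1], [0, 0, 0, 6.6, 0, 0, 1], [0, 0, 0, 6.6, 0, 0, 1], [0, 0, 0, 6.4, 0, 0, 1]]])

```text
clock: 0.98
tcp_pos: [0.2353, 0.5244, 0.2309]
orientation: [-0.499, -0.501, -0.499, 0.502]
wrist_force: [0.3, -0.3, -1.2]
finger_gap: 0.0856
```

Call:
drive_tool(plan=[[[0.2, 1.35, 3.7, 0, 0, 0, 1], [0.2, 1.35, 3.7, 0, 0, 0, 1], [0.2, 1.35, 3.7, 0, 0, 0, 1], [0.2, 1.35, 3.7, 0, 0, 0, 1], [0.2, 1.35, 3.7, 0, 0, 0, 1]]])

```text
clock: 1.4
tcp_pos: [0.3029, 0.338, 0.2209]
orientation: [0.5, 0.499, 0.5, -0.5]
wrist_force: [1.0, 0.9, 0.2]
finger_gap: 0.0853
```

Call:
drive_tool(plan=[[[0.2, 1.35, 3.7, 0, 0, 0, 1], [0.2, 1.35, 3.7, 0, 0, 0, 1], [0.2, 1.35, 3.7, 0, 0, 0, 1], [0.2, 1.35, 3.7, 0, 0, 0, 1], [0.2, 1.35, 3.7, 0, 0, 0, 1]]])

```text
clock: 1.82
tcp_pos: [0.3706, 0.1529, 0.2112]
orientation: [0.5, 0.5, 0.5, -0.5]
wrist_force: [1.2, 0.0, -0.0]
finger_gap: 0.0853
```

Call:
drive_tool(plan=[[[0.2, 1.35, 3.7, 0, 0, 0, 1], [0.2, 1.35, 3.7, 0, 0, 0, 1], [0.2, 1.35, 3.7, 0, 0, 0, 1], [0.2, 1.35, 3.7, 0, 0, 0, 1], [0.2, 1.35, 3.7, 0, 0, 0, 1]]])

```text
clock: 2.23
tcp_pos: [0.4383, -0.0322, 0.2012]
orientation: [0.5, 0.5, 0.5, -0.5]
wrist_force: [0.4, 1.1, 0.0]
finger_gap: 0.0852
```

Call:
drive_tool(plan=[[[0.2, 1.35, 3.7, 0, 0, 0, 1], [0.2, 1.35, 3.7, 0, 0, 0, 1], [0.2, 1.35, 3.7, 0, 0, 0, 1], [0.2, 1.35, 3.7, 0, 0, 0, 1], [0, 0, 0, 0, 0, 0, 1]]])

```text
clock: 2.65
tcp_pos: [0.4945, -0.1846, 0.1922]
orientation: [-0.5, -0.501, -0.498, 0.502]
wrist_force: [1.0, -0.0, 0.1]
finger_gap: 0.0856
```

```bash
python3 - <<'E'
from h import *
delta([.5057,-.234,.11],0)
s=env.get_state();im=env.read_camera("wrist");cv2.imwrite("pics/w1.png",im[:,:,::-1])
import pickle;pickle.dump(s,open("s_w1.pkl","wb"))
E
```

```text
clock 2.65 tcp [ 0.4945 -0.1846  0.1922] gap 0.08561022427264085 F [ 1.0402 -0.0079  0.1348]
shift first (tool, cm): [8.2299 1.1301 4.9153] rotvec deg (tool): [-0.2918  0.1513 -0.0829] shift after turn: [8.2153 1.1169 4.9427]
```

View pics/w1.png

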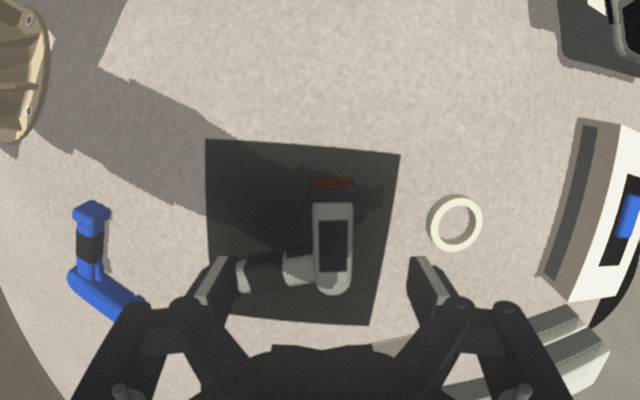

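The wrist view shows the scanner with its red window at about (333,183) and its barrel running down to (332,293). I'll measure it in a crop.

```bash
python3 - <<'E'
import cv2,numpy as np
t=cv2.imread("pics/w1.png")
b=cv2.resize(t[165:305,270:400],None,fx=5,fy=5,interpolation=cv2.INTER_CUBIC)[:600]
b=cv2.resize(t[170:300,270:400],None,fx=4.6,fy=4.6,interpolation=cv2.INTER_CUBIC)
cv2.imwrite("pics/c_w1.png",np.clip(b.astype(float)*2,0,255).astype('uint8'))
E
```

```text
(no output)
```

View pics/c_w1.png

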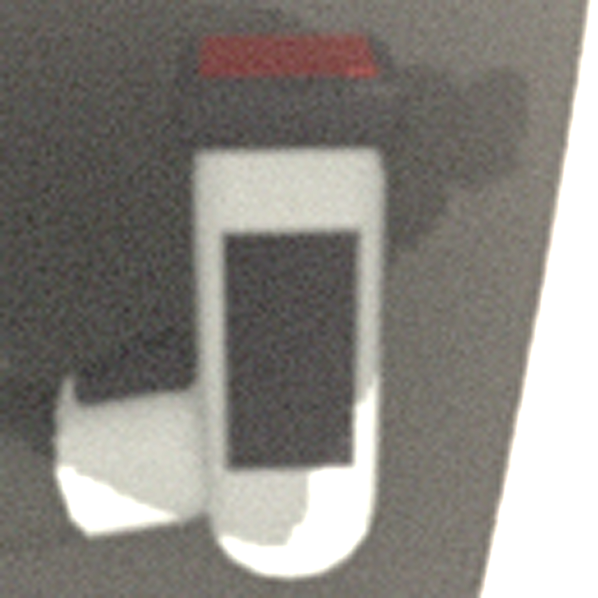

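```bash
python3 - <<'E'
from h import *
import pickle;s=pickle.load(open("s_w1.pkl","rb"))
c=lambda a,b:up((a,b),270,170,4.6)
P=[plane(wray(c(*p),s),.049) for p in((222,233),(360,232),(354,467),(226,468))]
print(P,np.mean(P,0))
print("win",[plane(wray(c(*p),s),z) for p,z in (((198,35),.049-.008),((370,35),.041),((198,76),.012),((378,76),.012))])
print("nose/body edge",[plane(wray(c(*p),s),.049) for p in((194,152),(384,152),(292,577))])
# tri panel w/ top
c2=lambda a,b:up((a,b),360,150,6)
for a,b in zip(((240,147),(374,147),(372,213),(240,213)),((360,232),(354,467),(226,468),(222,233))):print(tri([ray("top",c2(*a)),wray(c(*b),s)]))
E
```

```text
[array([ 0.491 , -0.2194,  0.049 ]), array([ 0.5208, -0.2194,  0.049 ]), array([ 0.5212, -0.2785,  0.049 ]), array([ 0.4914, -0.2784,  0.049 ])] [ 0.5061 -0.2489  0.049 ]
win [array([ 0.4861, -0.1775,  0.041 ]), array([ 0.5227, -0.1776,  0.041 ]), array([ 0.4852, -0.1945,  0.012 ]), array([ 0.5276, -0.1947,  0.012 ])]
nose/body edge [array([ 0.4852, -0.2009,  0.049 ]), array([ 0.5255, -0.2011,  0.049 ]), array([ 0.5071, -0.31  ,  0.049 ])]
(array([ 0.5218, -0.2227,  0.0415]), [np.float64(0.00040605844342526856), np.float64(0.00040605844342512897)])
(array([ 0.5219, -0.2822,  0.0432]), [np.float64(0.00026359127088811584), np.float64(0.0002635912708883402)])
(array([ 0.4913, -0.2785,  0.0488]), [np.float64(7.20858149087685e-05), np.float64(7.208581490886275e-05)])
(array([ 0.4911, -0.2205,  0.0468]), [np.float64(0.00023709037438564748), np.float64(0.00023709037438557573)])
```

Call:
drive_tool(plan=[[[2, 0.6, 2.5, -0.3, 0, 0, 1], [2, 0.55, 2.49, 0, 0, 0, 1], [4, 0, 0, 0, 0, 0, 1], [2, 0, 0, 0, 0, 0, 1], [0, 0, 0, 0, 0, 0, 1]]])

```text
clock: 3.12
tcp_pos: [0.5002, -0.2252, 0.0883]
orientation: [0.498, 0.498, 0.505, -0.499]
wrist_force: [-1.3, 1.1, -0.5]
finger_gap: 0.0856
```

```bash
python3 - <<'E'
from h import *
delta([.506,-.2345,.008],0)
E
```

```text
clock 3.1167 tcp [ 0.5002 -0.2252  0.0883] gap 0.08559035355346477 F [-1.3089  1.0635 -0.5452]
shift first (tool, cm): [8.0176 0.6415 0.9753] rotvec deg (tool): [ 0.3354 -0.3294  0.4776] shift after turn: [8.0282 0.5802 0.9256]
```

Call:
drive_tool(plan=[[[0, 0.58, 0.92, 0, 0, 0.2, 1], [0, 0, 0, 0, 0, 0, 1], [2, 0, 0, 0, 0, 0, 1], [2, 0, 0, 0, 0, 0, 1], [0, 0, 0, 0, 0, 0, 1]]])

```text
clock: 3.53
tcp_pos: [0.5097, -0.2368, 0.0525]
orientation: [0.502, 0.499, 0.501, -0.498]
wrist_force: [-0.2, 0.8, -0.2]
finger_gap: 0.0853
```

```bash
python3 - <<'E'
from h import *
delta([.506,-.2345,.008],0)
s=env.get_state();im=env.read_camera("wrist");cv2.imwrite("pics/w2.png",im[:,:,::-1])
E
```

```text
clock 3.5333 tcp [ 0.5097 -0.2368  0.0525] gap 0.08532319030668178 F [-0.1575  0.7923 -0.2065]
shift first (tool, cm): [ 4.454  -0.3826 -0.2243] rotvec deg (tool): [ 0.3541 -0.0404 -0.1523] shift after turn: [ 4.4548 -0.3721 -0.2251]
```

View pics/w2.png

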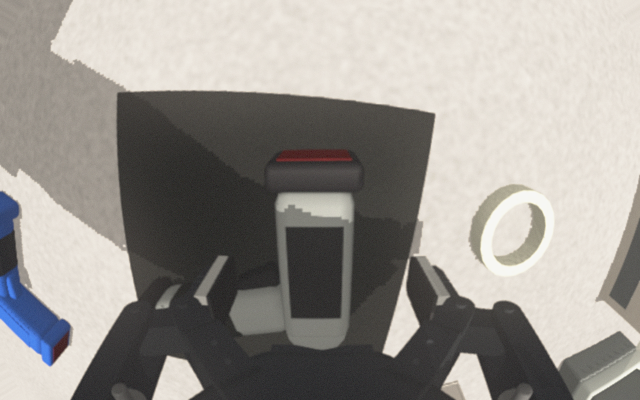

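Call:
drive_tool(plan=[[[1.4, -0.3, -0.2, 0.3, 0, 0, 1], [1.5, 0, 0, 0, 0, 0, 1], [1.5, 0, 0, 0, 0, 0, 1], [0, 0, 0, 0, 0, 0, 1], [0, 0, 0, 0, 0, 0, 1]]])

```text
clock: 4.0
tcp_pos: [0.5079, -0.2355, 0.0108]
orientation: [0.501, 0.501, 0.499, -0.499]
wrist_force: [-0.0, 0.2, 0.0]
finger_gap: 0.0852
```

```bash
python3 - <<'E'
from h import *
delta([.506,-.2345,.008],0)
E
```

```text
clock 4.0 tcp [ 0.5079 -0.2355  0.0108] gap 0.0852285942116877 F [-0.0499  0.178   0.0219]
shift first (tool, cm): [ 0.2742 -0.1873 -0.1023] rotvec deg (tool): [ 0.0487  0.0295 -0.2605] shift after turn: [ 0.2751 -0.1862 -0.102 ]
```

Settling with a small trim, then closing.

Call:
drive_tool(plan=[[[0.2, -0.15, -0.1, 0, 0, 0, 1], [0, 0, 0, 0, 0, 0, 1], [0, 0, 0, 0, 0, 0, 0.2], [0, 0, 0, 0, 0, 0, 0.2], [0, 0, 0, 0, 0, 0, 0.2]]], squeeze=50)

```text
clock: 4.42
tcp_pos: [0.506, -0.2344, 0.0078]
orientation: [0.501, 0.501, 0.499, -0.499]
wrist_force: [0.5, -0.0, -0.4]
finger_gap: 0.0518
```

Call:
drive_tool(plan=[[[0, 0, 0, 0, 0, 0, 0.2], [0, 0, 0, 0, 0, 0, 0.2], [0, 0, 0, 0, 0, 0, 0.2], [0, 0, 0, 0, 0, 0, 0.2], [0, 0, 0, 0, 0, 0, 0.2]]])

```text
clock: 4.83
tcp_pos: [0.5061, -0.2345, 0.0078]
orientation: [0.501, 0.501, 0.499, -0.499]
wrist_force: [0.7, 0.2, 5.0]
finger_gap: 0.0416
```

```bash
python3 - <<'E'
from h import *
delta([.506,-.2345,.008],0)
s=env.get_state();im=env.read_camera("wrist");cv2.imwrite("pics/w3.png",im[:,:,::-1])
E
```

```text
clock 4.8333 tcp [ 0.5061 -0.2345  0.0078] gap 0.04156496772349011 F [0.728  0.2349 5.0277]
shift first (tool, cm): [-0.0198 -0.0098  0.0006] rotvec deg (tool): [ 0.0344  0.0263 -0.2522] shift after turn: [-0.0198 -0.0099  0.0006]
```

View pics/w3.png

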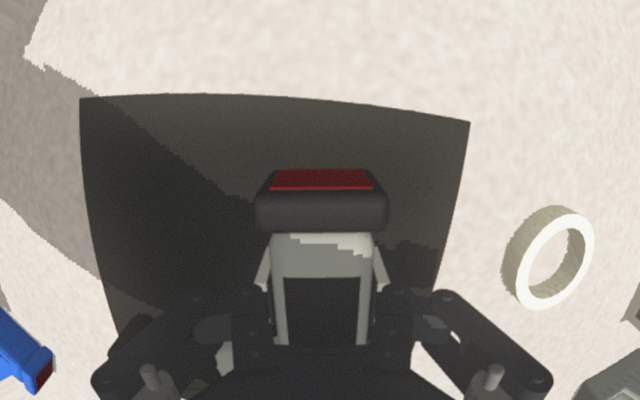

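Call:
drive_tool(plan=[[[-1, 0, 0, 0, 0, 0, 0.2], [-2, 0, 0, 0, 0, 0, 0.2], [-2, 0, 0, 0, 0, 0, 0.2], [-1, 0, 0, 0, 0, 0, 0.2], [0, 0, 0, 0, 0, 0, 0.2]]])

```text
clock: 5.3
tcp_pos: [0.5069, -0.2352, 0.0698]
orientation: [0.502, 0.501, 0.498, -0.499]
wrist_force: [0.3, -0.5, -1.9]
finger_gap: 0.0414
```

```bash
python3 - <<'E'
from h import *
delta([.588,-.0545,.028],0)
s=env.get_state();im=env.read_camera("wrist");cv2.imwrite("pics/w4.png",im[:,:,::-1])
E
```

```text
clock 5.3 tcp [ 0.5069 -0.2352  0.0698] gap 0.04140066941124613 F [ 0.2533 -0.5145 -1.8988]
shift first (tool, cm): [  4.1941   8.092  -18.0743] rotvec deg (tool): [ 0.0359  0.1274 -0.4074] shift after turn: [  4.1767   8.1104 -18.0701]
```

View pics/w4.png

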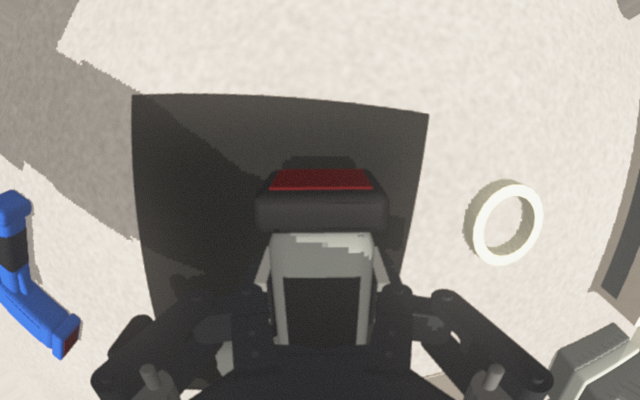

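The scanner is up and shows no tilt: its nose sits at the same pixels as before the lift. I'm carrying it to the aim pose.

Call:
drive_tool(plan=[[[0, 1.0, -2.2, 0, 0, 0, 0.2], [0, 1.35, -3, 0, 0, 0, 0.2], [0, 1.35, -3, 0, 0, 0, 0.2], [0, 1.35, -3, 0, 0, 0, 0.2], [0, 1.35, -3, 0, 0, 0, 0.2]]])

```text
clock: 5.77
tcp_pos: [0.5686, -0.0907, 0.0659]
orientation: [0.5, 0.501, 0.5, -0.5]
wrist_force: [1.1, 0.1, -1.1]
finger_gap: 0.0413
```

Call:
drive_tool(plan=[[[0.5, 1.0, -2.3, 0, 0, -0.2, 0.2], [1, 0.7, -1.57, 0, 0, 0, 0.2], [1.5, 0, 0, 0, 0, 0, 0.2], [1.0, 0, 0, 0, 0, 0, 0.2], [0, 0, 0, 0, 0, 0, 0.2]]])

```text
clock: 6.18
tcp_pos: [0.5834, -0.0527, 0.0238]
orientation: [0.498, 0.498, 0.502, -0.501]
wrist_force: [-1.2, 0.3, -1.8]
finger_gap: 0.0417
```

```bash
python3 - <<'E'
from h import *
delta([.588,-.0545,.028],0)
s=env.get_state();im=env.read_camera("wrist");cv2.imwrite("pics/w5.png",im[:,:,::-1])
im=env.read_camera("top");cv2.imwrite("pics/top5.png",im[:,:,::-1])
b=cv2.resize(im[100:240,200:360],None,fx=4,fy=4,interpolation=cv2.INTER_CUBIC)
cv2.imwrite("pics/c_top5.png",b[:,:,::-1])
import pickle;pickle.dump(s,open("s_w5.pkl","wb"))
E
```

```text
clock 6.1833 tcp [ 0.5834 -0.0527  0.0238] gap 0.041663111297999704 F [-1.1716  0.2825 -1.8079]
shift first (tool, cm): [-0.4266  0.462   0.1836] rotvec deg (tool): [ 0.0606 -0.0828  0.3766] shift after turn: [-0.4233  0.465   0.1838]
```

View pics/w5.png

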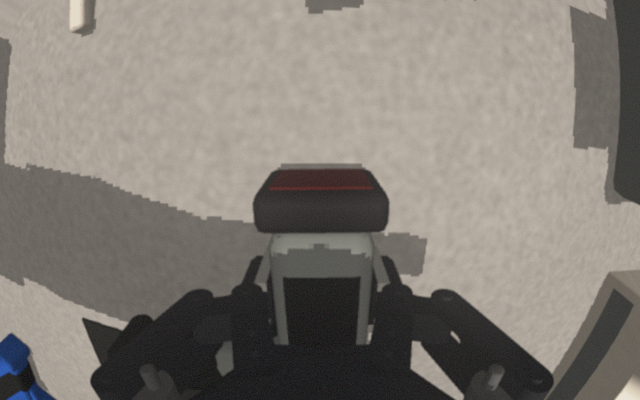

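View pics/c_top5.png

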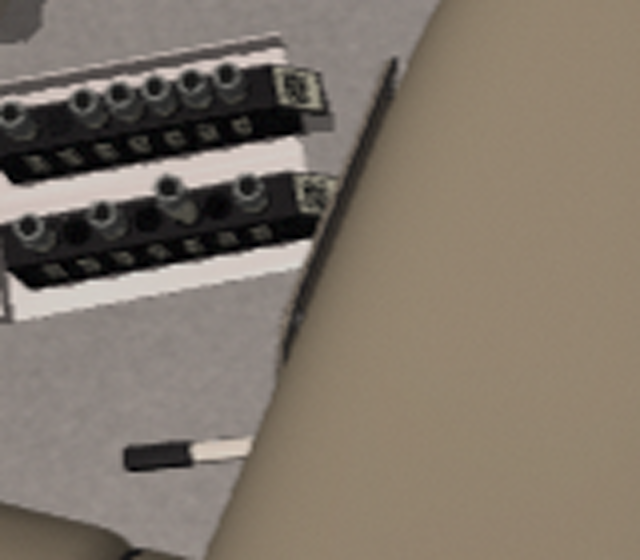

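Call:
drive_tool(plan=[[[-0.3, 0.3, 0, 0, 0, 0, 0.2], [0, 0, 0, 0, 0, 0, 0.2], [0, 0, 0, 0, 0, 0, 0.2], [0, 0, 0, 0, 0, 0, 0.2], [0, 0, 0, 0, 0, 0, 0.2]]])

```text
clock: 6.7
tcp_pos: [0.5896, -0.0538, 0.0311]
orientation: [0.5, 0.5, 0.5, -0.5]
wrist_force: [0.3, 0.3, -1.0]
finger_gap: 0.0415
```

```bash
python3 - <<'E'
from h import *
delta([.588,-.0545,.028],0)
im=env.read_camera("scene");cv2.imwrite("pics/s5.png",im[:,:,::-1])
b=cv2.resize(im[180:330,240:420],None,fx=4,fy=4,interpolation=cv2.INTER_CUBIC)
cv2.imwrite("pics/c_s5.png",b[:,:,::-1])
E
```

```text
clock 6.7 tcp [ 0.5896 -0.0538  0.0311] gap 0.041537879703133315 F [ 0.2982  0.2752 -0.9891]
shift first (tool, cm): [ 0.3054 -0.1584  0.0677] rotvec deg (tool): [ 0.0065  0.0046 -0.0502] shift after turn: [ 0.3055 -0.1581  0.0677]
```

View pics/c_s5.png

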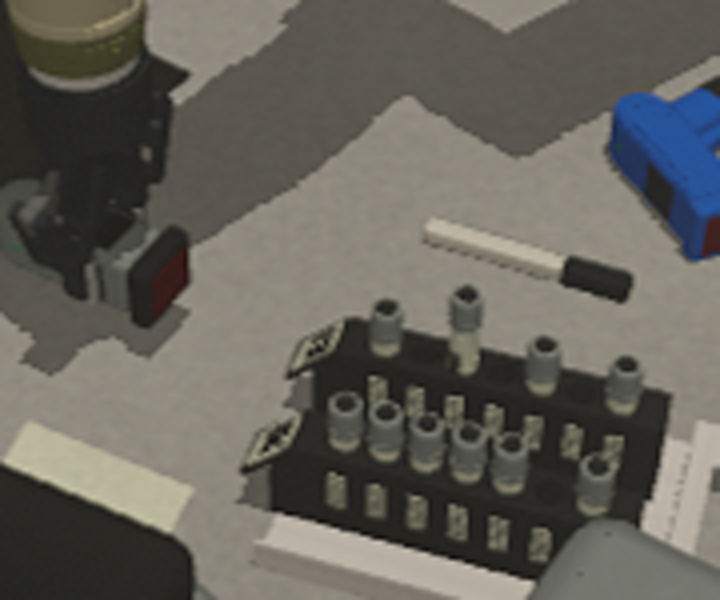

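```bash
python3 - <<'E'
from h import *
m=env.camera_model("scene")
c=m["camera_from_world"]@[.5896,-.0038,.0493,1];p=m["camera_matrix"]@c[:3];p=p[:2]/p[2];print((p-[240,180]+.5)*4-.5)
print(plane(ray("scene",up((170,277),240,180,4)),.0493))
E
```

```text
[174.2361 284.0634]
[ 0.5858 -0.0094  0.0493]
```

Call:
drive_tool(plan=[[[0.2, -0.1, 0, 0, 0, 0, 0.2], [0, 0, 0, 0, 0, 0, 0.2], [0, 0, 0, 0, 0, 0, 0.2], [0, 0, 0, 0, 0, 0, 0.2], [0, 0, 0, 0, 0, 0, 0.2]]])

```text
clock: 7.17
tcp_pos: [0.5883, -0.0535, 0.0285]
orientation: [0.5, 0.5, 0.5, -0.5]
wrist_force: [0.6, -0.7, -1.6]
finger_gap: 0.0415
```

Call:
drive_tool(plan=[[[0, 0, 0, 0, 0, 0, 0.2], [0, 0, 0, 0, 0, 0, 0.2], [0, 0, 0, 0, 0, 0, 0.2], [0, 0, 0, 0, 0, 0, 0.2], [0, 0, 0, 0, 0, 0, 0.2]]])

```text
clock: 7.58
tcp_pos: [0.5884, -0.0535, 0.0285]
orientation: [0.5, 0.5, 0.5, -0.5]
wrist_force: [0.1, -0.3, -1.2]
finger_gap: 0.0411
```

Call:
drive_tool(plan=[[[0, 0, 0, 0, 0, 0, 0.2], [0, 0, 0, 0, 0, 0, 0.2], [0, 0, 0, 0, 0, 0, 0.2], [0, 0, 0, 0, 0, 0, 0.2], [0, 0, 0, 0, 0, 0, 0.2]]])

```text
clock: 8.0
tcp_pos: [0.5884, -0.0535, 0.0285]
orientation: [0.5, 0.5, 0.5, -0.5]
wrist_force: [0.4, -0.1, -2.1]
finger_gap: 0.0416
```

Call:
drive_tool(plan=[[[0, 0, 0, 0, 0, 0, 0.2], [0, 0, 0, 0, 0, 0, 0.2], [0, 0, 0, 0, 0, 0, 0.2], [0, 0, 0, 0, 0, 0, 0.2], [0, 0, 0, 0, 0, 0, 0.2]]])

```text
clock: 8.42
tcp_pos: [0.5883, -0.0535, 0.0285]
orientation: [0.5, 0.5, 0.5, -0.5]
wrist_force: [-0.6, 0.5, -1.2]
finger_gap: 0.042
```

```bash
python3 - <<'E'
from h import *
delta([.5061,-.2345,.068],0)
print(env.get_state()["qvel"])
E
```

```text
clock 8.4167 tcp [ 0.5883 -0.0535  0.0285] gap 0.04195283567622317 F [-0.6461  0.5409 -1.2481]
shift first (tool, cm): [-3.9498 -8.2352 18.0949] rotvec deg (tool): [ 0.033  -0.0069 -0.0026] shift after turn: [-3.9473 -8.2249 18.1001]
[-0.0015 -0.0006  0.0026 -0.0009  0.002   0.0001]
```

The scanner was held still for about 1.6 s. Window position and reprojection agree within a few mm. Now I return it to the mat.

Call:
drive_tool(plan=[[[-1, 0, 0, 0, 0, 0, 0.2], [-2, -0.7, 1.5, 0, 0, 0, 0.2], [-1, -1.35, 3, 0, 0, 0, 0.2], [0, -1.35, 3, 0, 0, 0, 0.2], [0, -1.35, 3, 0, 0, 0, 0.2]]])

```text
clock: 8.83
tcp_pos: [0.5415, -0.1596, 0.0705]
orientation: [0.502, 0.5, 0.499, -0.499]
wrist_force: [0.6, -0.8, -2.0]
finger_gap: 0.0415
```

Call:
drive_tool(plan=[[[0, -1.35, 3, 0, 0, 0, 0.2], [0, -1.2, 2.6, 0, 0, 0, 0.2], [0, -0.92, 2, 0, 0, 0, 0.2], [0, 0, 0, 0, 0, 0, 0.2], [0, 0, 0, 0, 0, 0, 0.2]]])

```text
clock: 9.25
tcp_pos: [0.506, -0.2358, 0.0693]
orientation: [0.5, 0.501, 0.499, -0.5]
wrist_force: [-0.2, 0.2, -1.2]
finger_gap: 0.0414
```

```bash
python3 - <<'E'
from h import *
delta([.5061,-.2345,.0088],0)
E
```

```text
clock 9.25 tcp [ 0.506  -0.2358  0.0693] gap 0.04137632796402007 F [-0.1947  0.2189 -1.1775]
shift first (tool, cm): [ 6.0502  0.0029 -0.1271] rotvec deg (tool): [-0.1206  0.0044 -0.0511] shift after turn: [ 6.0502  0.0086 -0.1266]
```

Call:
drive_tool(plan=[[[2, 0, -0.1, 0, 0, 0, 0.2], [2, 0, 0, 0, 0, 0, 0.2], [1, 0, 0, 0, 0, 0, 0.2], [0.5, 0, 0, 0, 0, 0, 0.2], [0.3, 0, 0, 0, 0, 0, 0.2]]])

```text
clock: 9.67
tcp_pos: [0.5061, -0.2325, 0.0099]
orientation: [0.5, 0.5, 0.501, -0.5]
wrist_force: [1.2, -0.7, -1.7]
finger_gap: 0.0414
```

Call:
drive_tool(plan=[[[0, 0, 0, 0, 0, 0, 0.2], [0, 0, 0, 0, 0, 0, 0.2], [0, 0, 0, 0, 0, 0, 0.2], [0, 0, 0, 0, 0, 0, 0.2], [0, 0, 0, 0, 0, 0, 0.2]]])

```text
clock: 10.08
tcp_pos: [0.5067, -0.2338, 0.0112]
orientation: [0.501, 0.5, 0.5, -0.5]
wrist_force: [-0.7, 0.3, -0.9]
finger_gap: 0.0412
```

Call:
drive_tool(plan=[[[0.15, 0, 0, 0, 0, 0, 0.2], [0.15, 0, 0, 0, 0, 0, 0.2], [0, 0, 0, 0, 0, 0, 0.2], [0, 0, 0, 0, 0, 0, 0.2], [0, 0, 0, 0, 0, 0, 0.2]]])

```text
clock: 10.5
tcp_pos: [0.5065, -0.2337, 0.0078]
orientation: [0.5, 0.5, 0.5, -0.5]
wrist_force: [0.6, 0.3, 2.7]
finger_gap: 0.0412
```

Mat contact is felt (+2.7 N). Opening now.

Call:
drive_tool(plan=[[[0, 0, 0, 0, 0, 0, 1], [0, 0, 0, 0, 0, 0, 1], [0, 0, 0, 0, 0, 0, 1], [0, 0, 0, 0, 0, 0, 1], [0, 0, 0, 0, 0, 0, 1]]])

```text
clock: 10.92
tcp_pos: [0.5062, -0.2335, 0.0074]
orientation: [0.5, 0.5, 0.5, -0.5]
wrist_force: [0.3, 0.6, -0.9]
finger_gap: 0.0855
```

Call:
drive_tool(plan=[[[0, 0, 0, 0, 0, 0, 1], [0, 0, 0, 0, 0, 0, 1], [0, 0, 0, 0, 0, 0, 1], [-1.5, 0, 0, 0, 0, 0, 1], [-2, 0, 0, 0, 0, 0, 1]]])

```text
clock: 11.33
tcp_pos: [0.5047, -0.2325, 0.0411]
orientation: [0.499, 0.5, 0.502, -0.5]
wrist_force: [-0.3, 0.3, -0.4]
finger_gap: 0.0857
```

Call:
drive_tool(plan=[[[-4, 0, 0, 0, 0, 0, 1], [-4, 0, 0, 0, 0, 0, 1], [-3, 0, 0, 0, 0, 0, 1], [0, 0, 0, 0, 0, 0, 1], [0, 0, 0, 0, 0, 0, 1]]])

```text
clock: 11.75
tcp_pos: [0.5077, -0.2345, 0.1549]
orientation: [0.502, 0.5, 0.498, -0.499]
wrist_force: [1.0, 0.7, -0.9]
finger_gap: 0.0851
```

```bash
python3 - <<'E'
from h import *
# tall tube hover
delta([.571,.1825,.16],np.radians(11.75))
s=env.get_state();im=env.read_camera("wrist");cv2.imwrite("pics/w6.png",im[:,:,::-1])
E
```

```text
clock 11.75 tcp [ 0.5077 -0.2345  0.1549] gap 0.08512312549942147 F [ 0.9777  0.711  -0.895 ]
shift first (tool, cm): [ -0.5977   6.357  -41.6951] rotvec deg (tool): [-11.7169   0.1829  -0.2352] shift after turn: [ -0.5109  14.6897 -39.5373]
```

View pics/w6.png

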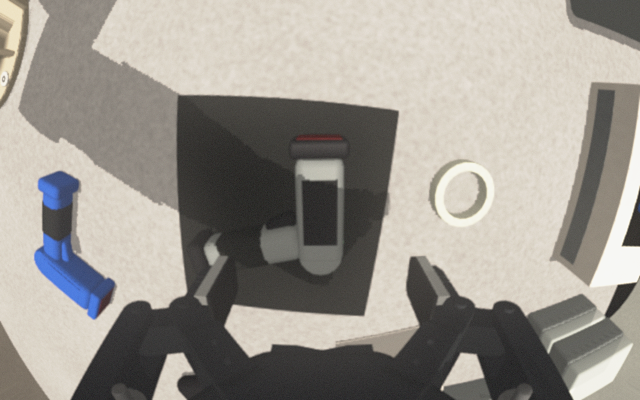

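Scanner is flat on its mat, let go. Next, the tall tube.

Call:
drive_tool(plan=[[[-0.5, 0.6, -3, 0, 0, -0.2, 0.55], [-0.5, 0.6, -3.8, 0, 0, 0, 0.55], [-0.5, 0.6, -3.8, 0, 0, 0, 0.55], [0, 0.6, -3.8, 0, 0, 0, 0.55], [0, 0.6, -3.8, 0, 0, 0, 0.55]]], squeeze=20)

```text
clock: 12.22
tcp_pos: [0.535, -0.0498, 0.1655]
orientation: [0.498, 0.499, 0.502, -0.501]
wrist_force: [1.0, 0.4, -1.4]
finger_gap: 0.0467
```

Call:
drive_tool(plan=[[[0, 0.6, -3.8, 0, 0, 0, 0.55], [0, 0.6, -3.8, 0, 0, 0, 0.55], [0, 0.6, -3.8, 0, 0, 0, 0.55], [0, 0.6, -3.8, 0, 0, 0, 0.55], [0, 0.6, -3.8, 0, 0, 0, 0.55]]])

```text
clock: 12.63
tcp_pos: [0.5646, 0.1402, 0.1649]
orientation: [0.498, 0.498, 0.502, -0.502]
wrist_force: [0.6, -1.1, 1.2]
finger_gap: 0.0469
```

Call:
drive_tool(plan=[[[0, 0.3, -3.0, 0, 0, 0, 0.55], [0, 0, -1.5, -3.9, 0, 0, 0.55], [0, 0, 0, -3.9, 0, 0, 0.55], [0, 0, 0, -3.9, 0, 0, 0.55], [0, 0, 0, 0, 0, 0, 0.55]]])

```text
clock: 13.05
tcp_pos: [0.5675, 0.1839, 0.1647]
orientation: [0.547, 0.444, 0.551, -0.447]
wrist_force: [-0.2, 0.1, -0.4]
finger_gap: 0.0467
```

```bash
python3 - <<'E'
from h import *
delta([.571,.1825,.15],np.radians(11.75))
s=env.get_state();im=env.read_camera("wrist");cv2.imwrite("pics/w7.png",im[:,:,::-1])
import pickle;pickle.dump(s,open("s_w7.pkl","wb"))
E
```

```text
clock 13.05 tcp [0.5675 0.1839 0.1647] gap 0.04671066123010534 F [-0.241   0.1065 -0.4134]
shift first (tool, cm): [1.4684 0.3201 0.2132] rotvec deg (tool): [ 0.1485 -0.051   0.4474] shift after turn: [1.4711 0.3092 0.211 ]
```

View pics/w7.png

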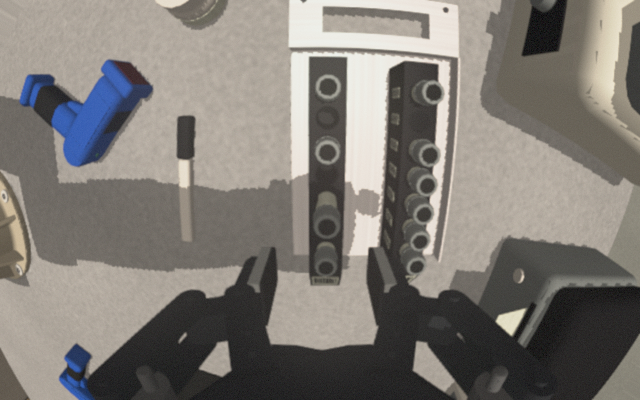

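The wrist view shows the near rack at columns 310–348. The tall tube's cap is at about (327,224), with short caps at (327,86), (327,151) and (327,262).

```bash
python3 - <<'E'
import cv2,numpy as np
t=cv2.imread("pics/w7.png")
b=cv2.resize(t[60:290,280:370],None,fx=2.6*1,fy=2.6,interpolation=cv2.INTER_CUBIC)
b=cv2.resize(t[180:290,270:380],None,fx=5,fy=5,interpolation=cv2.INTER_CUBIC)
a=cv2.resize(t[60:170,300:350],None,fx=5,fy=5,interpolation=cv2.INTER_CUBIC)
cv2.imwrite("pics/c_w7.png",np.clip(np.hstack([b,a]).astype(float)*1.7,0,255).astype('uint8'))
E
```

```text
(no output)
```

View pics/c_w7.png

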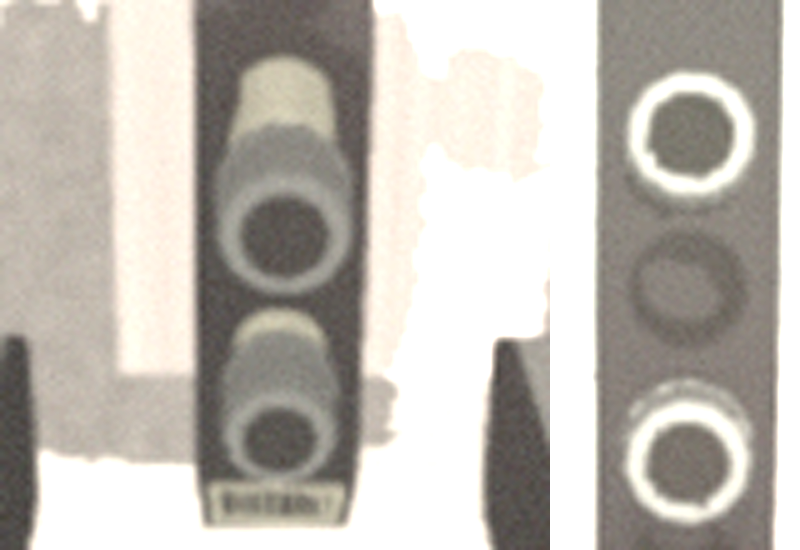

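```bash
python3 - <<'E'
from h import *
import pickle;s=pickle.load(open("s_w7.pkl","rb"))
b=lambda x,y:up((x,y),270,180,5)
a=lambda x,y:up((x-550,y),300,60,5)
print("tall",plane(wray(b(285,236),s),.117))
sh=[plane(wray(p,s),.092) for p in(a(692,134),a(688,461),b(280,438))]
print(sh)
d=sh[0]-sh[2];yaw=np.arctan2(-d[0],d[1]);print(np.linalg.norm(d),np.degrees(yaw))
# predict tall from shorts
u=d/np.linalg.norm(d);print("pred",np.mean(sh,0)-u*(.023+.023/3))
E
```

```text
tall [0.5706 0.1834 0.117 ]
[array([0.5524, 0.2735, 0.092 ]), array([0.5614, 0.2287, 0.092 ]), array([0.5798, 0.1386, 0.092 ])]
0.13763172421587577 11.470389153815285
pred [0.5706 0.1836 0.092 ]
```

Call:
drive_tool(plan=[[[1, 0.2, 0.1, 0, 0, 0, 0.55], [0, 0, 0, 0, 0, 0, 0.55], [0, 0, 0, 0, 0, 0, 0.55], [0, 0, 0, 0, 0, 0, 0.55], [0, 0, 0, 0, 0, 0, 0.55]]])

```text
clock: 13.52
tcp_pos: [0.5712, 0.1826, 0.1574]
orientation: [0.547, 0.446, 0.549, -0.447]
wrist_force: [0.1, 1.0, 0.1]
finger_gap: 0.0469
```

```bash
python3 - <<'E'
from h import *
delta([.5706,.1835,.087],np.radians(11.6))
E
```

```text
clock 13.5167 tcp [0.5712 0.1826 0.1574] gap 0.04691412724780759 F [0.0537 0.9828 0.1338]
shift first (tool, cm): [ 7.0365 -0.0198 -0.0936] rotvec deg (tool): [ 0.0816 -0.0465  0.1937] shift after turn: [ 7.0363 -0.0437 -0.0993]
```

Call:
drive_tool(plan=[[[2, 0, -0.1, 0, 0, 0, 0.55], [2, 0, 0, 0, 0, 0.1, 0.55], [1.5, 0, 0, 0, 0, 0, 0.55], [1, 0, 0, 0, 0, 0, 0.55], [0.5, 0, 0, 0, 0, 0, 0.55]]])

```text
clock: 13.93
tcp_pos: [0.57, 0.1837, 0.086]
orientation: [0.547, 0.446, 0.549, -0.447]
wrist_force: [-0.3, -0.2, 0.4]
finger_gap: 0.0471
```

Call:
drive_tool(plan=[[[0, 0, 0, 0, 0, 0, 0.5], [0, 0, 0, 0, 0, 0, 0.5], [0, 0, 0, 0, 0, 0, 0.5], [0, 0, 0, 0, 0, 0, 0.5], [0, 0, 0, 0, 0, 0, 0.5]]])

```text
clock: 14.35
tcp_pos: [0.5714, 0.184, 0.0883]
orientation: [0.548, 0.446, 0.549, -0.446]
wrist_force: [0.1, -0.4, 0.2]
finger_gap: 0.0425
```

```bash
python3 - <<'E'
from h import *
delta([.5706,.1835,.087],np.radians(11.6))
s=env.get_state();im=env.read_camera("wrist");cv2.imwrite("pics/w8.png",im[:,:,::-1])
cv2.imwrite("pics/c_w8.png",cv2.resize(im[200:360,200:440],None,fx=3.2,fy=3.2,interpolation=cv2.INTER_CUBIC)[:,:,::-1])
E
```

```text
clock 14.35 tcp [0.5714 0.184  0.0883] gap 0.04253002292073379 F [ 0.0532 -0.4431  0.2079]
shift first (tool, cm): [ 0.13   -0.0921  0.0355] rotvec deg (tool): [ 0.134  -0.0442 -0.0045] shift after turn: [ 0.13   -0.092   0.0356]
```

View pics/c_w8.png

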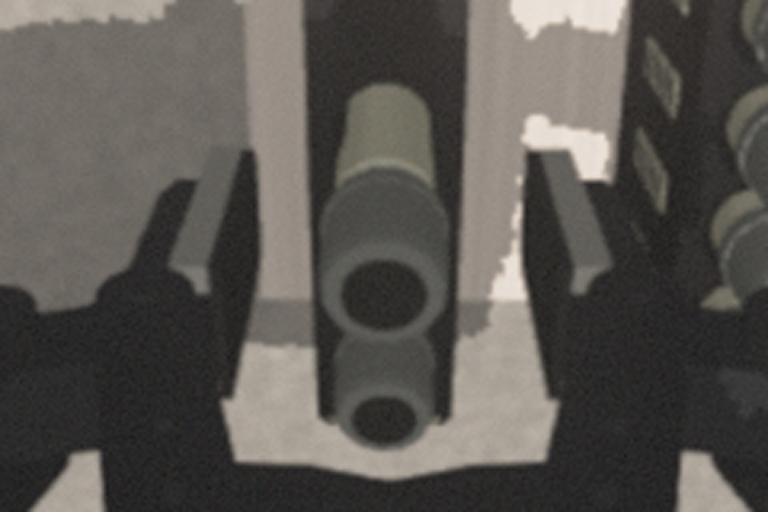

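The picture and the state agree that the cap sits about 0.9 mm toward -y of the jaw centre. I'll trim that and narrow the jaws to just outside the cap.

Call:
drive_tool(plan=[[[0.1, -0.09, 0.03, 0, 0, 0, 0.3], [0, 0, 0, 0, 0, 0, 0.27], [0, 0, 0, 0, 0, 0, 0.27], [0, 0, 0, 0, 0, 0, 0.27], [0, 0, 0, 0, 0, 0, 0.27]]])

```text
clock: 14.82
tcp_pos: [0.5699, 0.1834, 0.0863]
orientation: [0.548, 0.446, 0.549, -0.447]
wrist_force: [0.6, -0.2, 0.6]
finger_gap: 0.0229
```

```bash
python3 - <<'E'
from h import *
delta([.5706,.1835,.087],np.radians(11.6))
s=env.get_state();im=env.read_camera("wrist");cv2.imwrite("pics/w9.png",im[:,:,::-1])
cv2.imwrite("pics/c_w9.png",np.clip(2*cv2.resize(im[240:340,260:380],None,fx=5.5,fy=5.5,interpolation=cv2.INTER_CUBIC)[:,:,::-1].astype(float),0,255))
E
```

```text
clock 14.8167 tcp [0.5699 0.1834 0.0863] gap 0.022949547380978434 F [ 0.5768 -0.2091  0.6178]
shift first (tool, cm): [-0.0676  0.0684  0.0059] rotvec deg (tool): [ 0.1337 -0.0446  0.097 ] shift after turn: [-0.0675  0.0685  0.0058][ WARN:0@2.251] global loadsave.cpp:1063 imwrite_ Unsupported depth image for selected encoder is fallbacked to CV_8U.
```

View pics/c_w9.png

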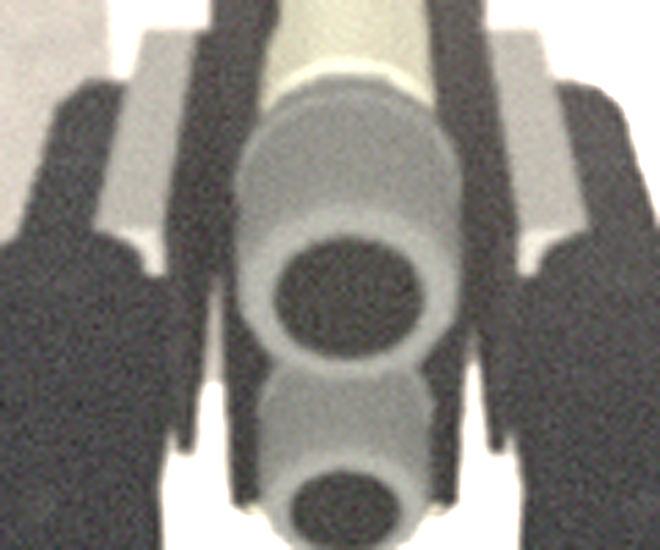

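Call:
drive_tool(plan=[[[0, 0, 0, 0, 0, 0, 0.27], [0, 0, 0, 0, 0, 0, 0.27], [0, 0, 0, 0, 0, 0, 0.27], [0, 0, 0, 0, 0, 0, 0.27], [0, 0, 0, 0, 0, 0, 0.27]]])

```text
clock: 15.28
tcp_pos: [0.5699, 0.1834, 0.0863]
orientation: [0.548, 0.446, 0.549, -0.447]
wrist_force: [0.3, -0.3, 0.3]
finger_gap: 0.0233
```

```bash
python3 - <<'E'
from h import *
delta([.5706,.1835,.087],np.radians(11.6))
E
```

```text
clock 15.2833 tcp [0.5699 0.1834 0.0863] gap 0.023294075627314895 F [ 0.2572 -0.2554  0.26  ]
shift first (tool, cm): [-0.0672  0.0656  0.0076] rotvec deg (tool): [ 0.1376 -0.0453  0.0948] shift after turn: [-0.0671  0.0657  0.0074]
```

Call:
drive_tool(plan=[[[-0.05, 0.06, 0, 0, 0, 0, 0.27], [0, 0, 0, 0, 0, 0, 0.27], [0, 0, 0, 0, 0, 0, 0.27], [0, 0, 0, 0, 0, 0, 0.27], [0, 0, 0, 0, 0, 0, 0.27]]])

```text
clock: 15.7
tcp_pos: [0.5705, 0.1835, 0.0868]
orientation: [0.548, 0.446, 0.549, -0.447]
wrist_force: [-0.2, -0.1, 0.1]
finger_gap: 0.0232
```

```bash
python3 - <<'E'
from h import *
delta([.5706,.1835,.087],np.radians(11.6))
s=env.get_state();im=env.read_camera("wrist")
cv2.imwrite("pics/c_w10.png",np.clip(2*cv2.resize(im[240:340,260:380],None,fx=5.5,fy=5.5,interpolation=cv2.INTER_CUBIC)[:,:,::-1].astype(float),0,255).astype('uint8'))
E
```

```text
clock 15.7 tcp [0.5705 0.1835 0.0868] gap 0.02317886786132972 F [-0.2073 -0.1402  0.1327]
shift first (tool, cm): [-0.0179  0.0079  0.006 ] rotvec deg (tool): [ 0.1339 -0.0471  0.0961] shift after turn: [-0.0179  0.0079  0.006 ]
```

View pics/c_w10.png

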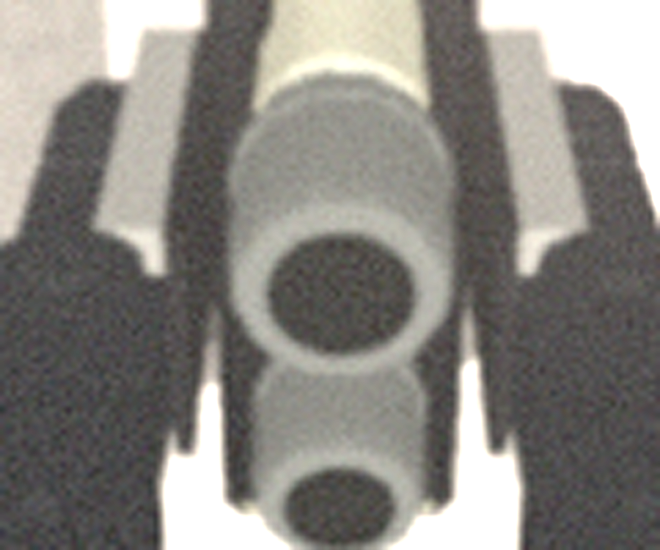

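The cap centre (342) now matches the jaw centre (342). Closing gently at 20 N.

Call:
drive_tool(plan=[[[0, 0, 0, 0, 0, 0, 0.22], [0, 0, 0, 0, 0, 0, 0.2], [0, 0, 0, 0, 0, 0, 0.18], [0, 0, 0, 0, 0, 0, 0.1], [0, 0, 0, 0, 0, 0, 0.1]]], squeeze=20)

```text
clock: 16.17
tcp_pos: [0.5706, 0.1836, 0.0869]
orientation: [0.548, 0.446, 0.549, -0.446]
wrist_force: [-0.4, -0.7, 0.1]
finger_gap: 0.018
```

Call:
drive_tool(plan=[[[0, 0, 0, 0, 0, 0, 0.1], [0, 0, 0, 0, 0, 0, 0.1], [0, 0, 0, 0, 0, 0, 0.1], [0, 0, 0, 0, 0, 0, 0.1], [0, 0, 0, 0, 0, 0, 0.1]]])

```text
clock: 16.58
tcp_pos: [0.5706, 0.1836, 0.0869]
orientation: [0.548, 0.446, 0.549, -0.446]
wrist_force: [1.2, -0.3, 0.3]
finger_gap: 0.0186
```

```bash
python3 - <<'E'
from h import *
delta([.5706,.1835,.087],np.radians(11.6));print(env.get_state()["ft_torque"])
E
```

```text
clock 16.5833 tcp [0.5706 0.1836 0.0869] gap 0.018623273026538097 F [ 1.1853 -0.2563  0.3259]
shift first (tool, cm): [-0.0078 -0.0021  0.0065] rotvec deg (tool): [ 0.1328 -0.0449  0.0827] shift after turn: [-0.0078 -0.0021  0.0066]
[-0.0101 -0.0564  0.0273]
```

Side forces stay around 1 N. I draw it up slowly, about 37 mm in total.

Call:
drive_tool(plan=[[[-0.1, 0, 0, 0, 0, 0, 0.1], [-0.1, 0, 0, 0, 0, 0, 0.1], [-0.1, 0, 0, 0, 0, 0, 0.1], [-0.1, 0, 0, 0, 0, 0, 0.1], [-0.1, 0, 0, 0, 0, 0, 0.1]]])

```text
clock: 17.0
tcp_pos: [0.5705, 0.1835, 0.0919]
orientation: [0.548, 0.446, 0.549, -0.447]
wrist_force: [-0.3, 0.0, -0.0]
finger_gap: 0.0184
```

```bash
python3 - <<'E'
from h import *
delta([.5706,.1836,.124],np.radians(11.6));print(env.get_state()["ft_torque"])
E
```

```text
clock 17.0 tcp [0.5705 0.1835 0.0919] gap 0.018399285188303374 F [-0.2523  0.0439 -0.0112]
shift first (tool, cm): [-3.2077  0.0039 -0.0058] rotvec deg (tool): [ 0.1347 -0.0459  0.0979] shift after turn: [-3.2077  0.0093 -0.0033]
[ 0.0016  0.0228 -0.0025]
```

Call:
drive_tool(plan=[[[-0.15, 0, 0, 0, 0, 0, 0.1], [-0.15, 0, 0, 0, 0, 0, 0.1], [-0.15, 0, 0, 0, 0, 0, 0.1], [-0.15, 0, 0, 0, 0, 0, 0.1], [-0.15, 0, 0, 0, 0, 0, 0.1]]])

```text
clock: 17.42
tcp_pos: [0.5706, 0.1836, 0.0996]
orientation: [0.548, 0.446, 0.549, -0.447]
wrist_force: [1.4, 0.3, -0.6]
finger_gap: 0.0181
```

Call:
drive_tool(plan=[[[-0.15, 0, 0, 0, 0, 0, 0.1], [-0.15, 0, 0, 0, 0, 0, 0.1], [-0.15, 0, 0, 0, 0, 0, 0.1], [-0.15, 0, 0, 0, 0, 0, 0.1], [-0.15, 0, 0, 0, 0, 0, 0.1]]])

```text
clock: 17.83
tcp_pos: [0.5706, 0.1836, 0.107]
orientation: [0.548, 0.446, 0.549, -0.447]
wrist_force: [0.3, 0.1, -0.6]
finger_gap: 0.0179
```

```bash
python3 - <<'E'
from h import *
delta([.5706,.1836,.124],np.radians(11.6));print(env.get_state()["ft_torque"])
E
```

```text
clock 17.8333 tcp [0.5706 0.1836 0.107 ] gap 0.01793491724125238 F [ 0.299   0.0754 -0.6284]
shift first (tool, cm): [-1.6994 -0.0003 -0.005 ] rotvec deg (tool): [ 0.1333 -0.0467  0.0908] shift after turn: [-1.6994  0.0024 -0.0037]
[ 0.0333  0.006  -0.0068]
```

Call:
drive_tool(plan=[[[-0.15, 0, 0, 0, 0, 0, 0.1], [-0.15, 0, 0, 0, 0, 0, 0.1], [-0.15, 0, 0, 0, 0, 0, 0.1], [-0.15, 0, 0, 0, 0, 0, 0.1], [-0.15, 0, 0, 0, 0, 0, 0.1]]])

```text
clock: 18.25
tcp_pos: [0.5706, 0.1835, 0.1145]
orientation: [0.548, 0.446, 0.549, -0.447]
wrist_force: [0.2, 0.4, -0.4]
finger_gap: 0.0179
```

Call:
drive_tool(plan=[[[-0.15, 0, 0, 0, 0, 0, 0.1], [-0.15, 0, 0, 0, 0, 0, 0.1], [-0.15, 0, 0, 0, 0, 0, 0.1], [-0.15, 0, 0, 0, 0, 0, 0.1], [-0.15, 0, 0, 0, 0, 0, 0.1]]])

```text
clock: 18.67
tcp_pos: [0.5706, 0.1836, 0.122]
orientation: [0.548, 0.446, 0.549, -0.447]
wrist_force: [-0.5, 0.3, 0.3]
finger_gap: 0.0186
```

Call:
drive_tool(plan=[[[-0.15, 0, 0, 0, 0, 0, 0.1], [0, 0, 0, 0, 0, 0, 0.1], [0, 0, 0, 0, 0, 0, 0.1], [0, 0, 0, 0, 0, 0, 0.1], [0, 0, 0, 0, 0, 0, 0.1]]])

```text
clock: 19.08
tcp_pos: [0.5705, 0.1835, 0.1233]
orientation: [0.548, 0.446, 0.549, -0.447]
wrist_force: [-0.1, -0.0, -0.0]
finger_gap: 0.0181
```

```bash
python3 - <<'E'
from h import *
delta([.5706,.1836,.124],np.radians(11.6));print(env.get_state()["ft_torque"])
im=env.read_camera("wrist");im2=env.read_camera("scene");im3=env.read_camera("top")
r=lambda i,k:cv2.resize(i,None,fx=k,fy=k,interpolation=cv2.INTER_CUBIC)[:,:,::-1]
cv2.imwrite("pics/c_w11.png",r(im[220:340,250:390],5))
cv2.imwrite("pics/c_s11.png",r(im2[200:320,290:430],5))
cv2.imwrite("pics/top11.png",im3[:,:,::-1])
E
```

```text
clock 19.0833 tcp [0.5705 0.1835 0.1233] gap 0.01812770081010193 F [-0.0988 -0.0475 -0.0053]
shift first (tool, cm): [-0.0725  0.0077 -0.0077] rotvec deg (tool): [ 0.1316 -0.0448  0.1003] shift after turn: [-0.0725  0.0078 -0.0077]
[-0.0068 -0.0331 -0.0163]
```

View pics/c_w11.png

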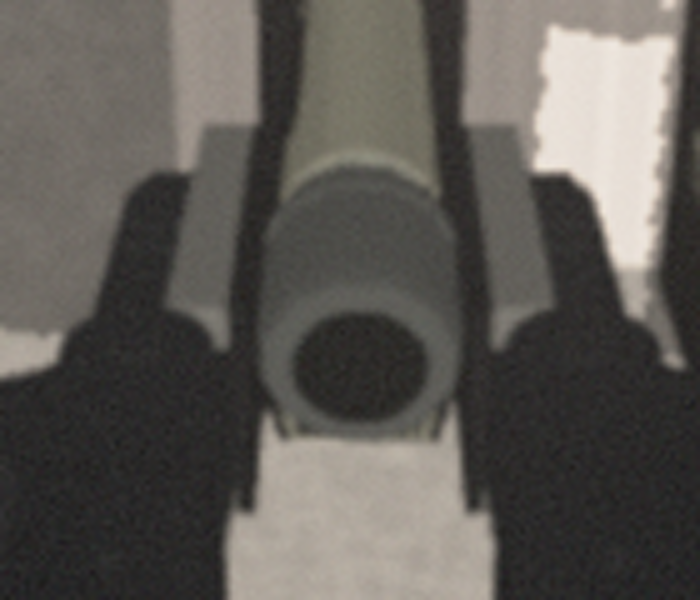

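View pics/c_s11.png

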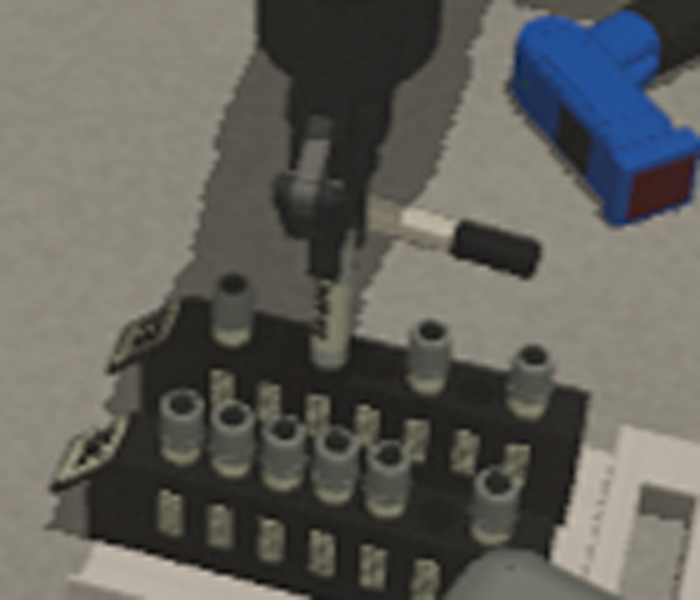

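View pics/top11.png

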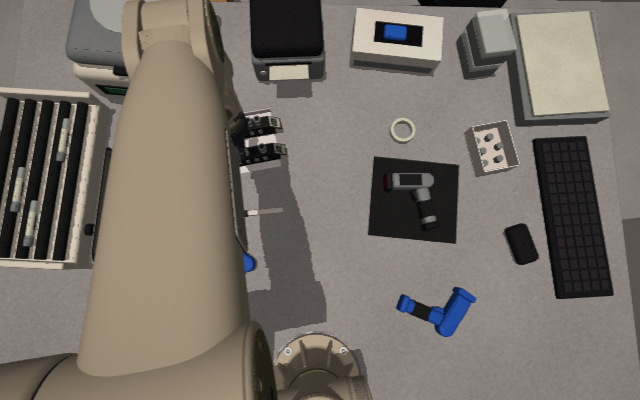

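The cap sits at the same wrist pixel as before lifting (322,293), so there was no slip, and the rise is 36.4 mm. The scene view shows the label's lower edge above the rack with bare tube below it. One more hold, then I hand in.

Call:
drive_tool(plan=[[[0, 0, 0, 0, 0, 0, 0.1], [0, 0, 0, 0, 0, 0, 0.1], [0, 0, 0, 0, 0, 0, 0.1], [0, 0, 0, 0, 0, 0, 0.1], [0, 0, 0, 0, 0, 0, 0.1]]])

```text
clock: 19.65
tcp_pos: [0.5706, 0.1835, 0.1233]
orientation: [0.548, 0.446, 0.549, -0.447]
wrist_force: [0.3, 0.3, -0.7]
finger_gap: 0.0185
```

```bash
python3 - <<'E'
from h import *
delta([.5706,.1836,.1233],np.radians(11.6));print(env.hand_in())
E
```

```text
clock 19.65 tcp [0.5706 0.1835 0.1233] gap 0.01848723880043958 F [ 0.3469  0.2824 -0.6738]
shift first (tool, cm): [ 0.0047  0.0013 -0.0057] rotvec deg (tool): [ 0.135  -0.046   0.0925] shift after turn: [ 0.0047  0.0013 -0.0057]
the job is handed in; nothing more can be done
None
```

The job is handed in after about 19.7 s of the 48 s allowed; the interface gives no verdict, so what follows are my own checks.

- **Scanner:** I gripped the grey scanner by its barrel and aimed it level at the near rack's label from about 0.10 m, roughly 12° off the tray's y axis. It was held still for about 1.6 s, then laid back on its mat on its side and let go. The last top view shows it lying on the mat.
- **Tall tube:** I gripped the cap at 20 N and drew the tube up 36.4 mm; the pass band is 27–47 mm. There was no slip, as the cap stayed at the same wrist-camera pixel. The scene view shows the label's lower edge above the rack. The tool is within about 0.2° of vertical, and the wrist-force readings while closing and lifting stayed below about 1.5 N.
- **Other things:** Of the bench, only the tape roll, one end of the marker and part of the racks were visible in the last top view; the arm hid the rest. The short tubes and the marker looked unmoved in the last scene crop. I did not check the jar in the last views.
- **Small disagreements:** The window position I read in the scene picture was 4–6 mm off the position computed from the arm, which is within the 18 mm aiming tolerance. The cap and label heights from two views were within about 3 mm of nominal.

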